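Clamp a cigar mould in the quick-release vise

ROBOT

A 6-joint arm with a two-finger parallel gripper is mounted at the origin on the work surface. World frame = base frame: x ahead of the robot, y to its left, z up, the work surface at z = 0. Lengths are in m, angles in rad, forces in N, time in s.
With the tool pointing down it reaches from about 0.35 to 0.725 m from the base axis. Payload 4.3 kg.
Tool frame: the origin (TCP) lies midway between the tips of the shut fingers; the grasp point (between the pads) lies 19 mm behind it; z points along the fingers, y is the line along which they close (so a half turn about z gives the same grasp; the last joint's range is limited). The gripper opens to 85 mm and grips with 20 to 120 N. Pads are 22 mm wide; open, the fingers measure 114 mm over their backs; the gripper's body (76 mm by 85 mm) begins 54 mm behind the grasp point. The pads swing forward as they close: fully open they stand 13 mm farther back than shut.
Start: joints at [-1.258, 0.377, 0.081, 1.274, 0, 1.46], TCP at [0.236, -0.524, 0.231] pointing down, gripper open.
Joint ranges: [-2.72, 2.72], [-0.84, 1.66], [-1.02, 1.22], [-1.77, 2.12], [-1.37, 1.28], [-3.14, 3.14]. Speed limits (rad/s): [2.57, 2.57, 3.14, 3.14, 3.14, 3.14].

INTERFACE

Orientations are given as a unit quaternion [w, x, y, z].
In Python, from cell import ctrl gives the robot as it stands. The module is installed in compiled form; this text tells all that it offers.
- The arm moves only by the tool step_arm, never from a script. Its argument "series" is one flat list of numbers, 6 for each row, row after row: the shift along the tool's x, y, z in cm, then the turn, a rotation vector about the tool's x, y, z in rad. A call has 1 to 20 rows; each row is the pose to reach, as a shift and turn from the pose commanded when the call began, along the tool's axes at that moment; what a row does not reach only later rows make up. A row lasts 1/8 s, in which the tool goes at most 62.5 mm and 10.7 degrees, less where a joint would pass 70% of its speed; a pose out of reach is approached as far as the arm can. A call with a gripper value outside its range is refused whole. "jaw" is the opening, from 0 (shut) to 1 (fully open), set as the call begins (left out, the last holds). The fingers move at their own pace and stop on an object; "grip_force" is the grip in N (left out, the last holds). Time passes only in rows, so rows that repeat a pose let the fingers close. It gives the time, the measured TCP pose, the force, the opening and the grip force at its end, in the units of the state.
- ctrl.sense(): the state, without advancing time (a new reading comes with each control period).
- ctrl.grab_frame(name): name is "side" or "top"; returns the picture (480x640x3 uint8, red, green, blue); there is no depth.
- ctrl.camera_info(name): a dict with "fx", "fy", "cx", "cy" (pixels), "k1" (the pictures are not rectified: a ray, as slopes to the right and down, at radius r is drawn at 1 + k1 r^2 times it, then the intrinsics apply), "R" (3x3) and "t" (3): a world point X has camera coordinates R X + t. Camera axes: x right, y down, z forward; pixel columns grow to the right and rows downward; lengths in m; the calibration is good to about 2 mm. A picture is of the moment at which its call begins. camera_info takes no time and is no camera call.
- ctrl.finish_job(): hands the job in; it is judged then, once.
Trained networks look in the newest picture that a camera, given by its name, has taken for a name from the list of things; names that differ only in an ending like _2 or _b are one class to them, and where a whole thing is asked for, a point or a joint stands for the part that bears it (a point fixed in the world has none). Each returns a list of dicts, best first, with "confidence" (0 to 1); they miss things now and then, are a little off and sometimes report something else, mostly with a low value. They report only what shows in the picture. A call takes as long as a camera call.
- ctrl.search_frame(camera, name): "point" ([column, row] in pixels, amid what is visible of it).
- ctrl.tip_of(camera, name): "point" ([column, row] in pixels: a listed point, or the origin of a listed thing).
The state is a dict: "t": time; "joint_pos": joint angles; "qd": joint speeds; "joint_torque": joint torques, N m; "position": TCP position; "tool_rot": TCP orientation; "force": force on the tool from outside, world axes, zero at the start; "ft_torque": the same for the moment, N m; "finger_gap": opening from 0.0 (shut) to 1.0 (fully open); "finger_force": force on a finger pad.
Only numpy, scipy, OpenCV 4.12 (cv2) and the standard library are available. Lean on these libraries where they do the work, as an engineer would, in place of code of your own. Each camera call takes 0.05 s, during which the arm holds its last target. There are 200 camera calls.

TASK

Clamp the cigar mould that stands in the grey quick-release vise: press the lever at the side of the sliding jaw down and, keeping it down, slide the jaw up to the mould, then let the lever spring back up. After that swing the ball-ended screw handle up and over to its other side, well past upright, so that the jaw is screwed tight; leave the mould standing upright between the jaws and let go.

Things in the scene. Friction and masses are not known exactly. Their poses are not given: they have to be found in the camera images.
- mould: Pale wooden cigar mould to clamp: 140 long (its x), 50 thick (y), 70 tall, 0.3 kg, five dark cigar heads in a row on top. Stands loose on the vise's bed, 30 above the table, 1 to 4 short of the fixed jaw (top 95 above the table). Origin: centre of underside; y, nearly the jaw's y, points to the fixed jaw. The longer eight-head mould lying outside the vise is not part of the job.
- jaw: Sliding jaw of the grey vise, a plate 130 wide (x), 63 high, sprung (4 N/mm). Origin: foot of its front face, mid-width, 30 above the table. y: its way to the mould, 55 to 125 off; x: right when looking along y; z up. The block behind it (top 90 above the table) carries lever and screw. Lever down: slides with 2 to 3 N, 5 N with the mould; push it up with 10 N. Lever up: cannot slide back.
- paddle (a point): Mid upper face of the quick-release lever's paddle, 69 above the table; in the jaw's frame at x +90, y -50. Paddle 55 long (x), 48 wide (y) between front and rear lips 18 high that a fingertip can push to slide the jaw. Hinged along jaw x, 45 behind and 7 below the point. At 7 to 10 N the point sinks straight down 13 to a stop; 8 down unlocks the jaw. Springs up and locks when let go.
- handle (a point): Centre of the steel ball (24 wide) ending the screw's 12 thick handle, 85 from the screw axis. Axis: along jaw y, at jaw x 0, 70 above the table; handle 110 behind the jaw's face. Starts leaning 21 to 35 deg to jaw -x; push ball or bar over the top to +x (stop at 57 deg; 45 past upright is tight) with 5 to 12 N. Feeds the jaw 1 per 10 deg. Stays where left. Sizes in mm.

How it is judged:
On the way, in this order (a step that is already met when the one before it is completed fails the run):
1. the lever is pressed at least 5 mm while the jaw is still more than 25 mm from the mould (z of paddle in the frame of jaw below 0.034 m and y of jaw in the frame of mould below -0.05 m), for 0.1 s.
2. with the lever still down, the jaw is brought to within 3 mm of the mould (z of paddle in the frame of jaw below 0.036 m and y of jaw in the frame of mould above -0.028 m), for 0.1 s.
3. the lever is let up before the handle is swung (z of paddle in the frame of jaw above 0.037 m and x of handle in the frame of jaw below -0.02 m), for 0.1 s.
At the end, for the whole second after the job is handed in: The mould stands upright and square (within 6 degrees) and still between the jaws, the sliding jaw presses on it with more than 8 N, the lever is up (within 2 mm) and the screw handle leans to its other side (its ball at least 28 mm past the axis, about 20 degrees past upright) (contact force between jaw and mould above 8 N and x of handle in the frame of jaw above 0.028 m and z of paddle in the frame of jaw above 0.037 m and angle between mould's own z axis and vertical below 0.1 rad and linear speed of mould below 0.02 m/s and angle between the y axis of mould and the y axis of jaw, either way round below 0.1 rad); the robot touches nothing.
It fails at once if the mould is tipped over or lifted out of the vise (angle between mould's own z axis and vertical above 0.35 rad or height (world z) of mould above 0.06 m).
It also fails if it takes over 45 s, if anything falls off the work surface, if the arm or the gripper's body presses on something with over 40 N, if the wrist force passes 120 N, or if a joint passes its speed limit or range.

## Working session

There is one attempt and no reset: what is moved stays moved. The work goes in short steps, Python scripts to look and compute and a tool call to move; the robot and the scene stay as the last step left them, time stands still between calls to the robot, and variables do not carry over. Pictures are saved under pics/ and viewed, at most 10 in all, crops included, and the job is handed in when it is done.

Besides the shell and the picture viewer there is one more tool, called after "Call:" as name(argument=value, ...) on one line, values as JSON. step_arm: Moves the arm, as the interface text tells. Its arguments: {"type":"object","properties":{"series":{"type":"array"},"jaw":{"type":"number"},"grip_force":{"type":"number"}},"required":["series"]}

```bash
mkdir -p pics
cat > h.py <<'E'
import numpy as np, cv2
from cell import ctrl
from scipy.spatial.transform import Rotation as Ro
def ray(cam,px):
    c=ctrl.camera_info(cam); R=np.array(c["R"]);t=np.array(c["t"])
    d=np.array([(px[0]-c["cx"])/c["fx"],(px[1]-c["cy"])/c["fy"]]);u=d.copy()
    for _ in range(20): u=d/(1+c["k1"]*(u@u))
    return -R.T@t, R.T@np.array([u[0],u[1],1])
def atz(cam,px,z):
    o,d=ray(cam,px); return o+d*(z-o[2])/d[2]
def tri(p1,p2):
    A=[];b=[]
    for cam,p in(("top",p1),("side",p2)):
        o,d=ray(cam,p);d=d/np.linalg.norm(d);P=np.eye(3)-np.outer(d,d);A.append(P);b.append(P@o)
    return np.linalg.lstsq(np.vstack(A),np.hstack(b),rcond=None)[0]
def proj(cam,X):
    c=ctrl.camera_info(cam);p=np.array(c["R"])@X+np.array(c["t"]);u=p[:2]/p[2];u=u*(1+c["k1"]*(u@u))
    return np.array([u[0]*c["fx"]+c["cx"],u[1]*c["fy"]+c["cy"]])
def save(cam,name):
    im=ctrl.grab_frame(cam);cv2.imwrite("pics/"+name,im[:,:,::-1]);return im
E
python3 - <<'E'
from h import *
np.set_printoptions(precision=4,suppress=True)
for c in("top","side"):
    save(c,c+"0.png")
    for n in("mould","jaw","paddle","handle"):
        print(c,n,[(np.round(x["point"],1),round(x["confidence"],2)) for x in ctrl.tip_of(c,n)])
    i=ctrl.camera_info(c); print(-np.array(i["R"]).T@i["t"],np.array(i["R"])[2])
s=ctrl.sense();print(s["position"],s["tool_rot"],Ro.from_quat(np.roll(s["tool_rot"],-1)).as_matrix(),s["t"])
E
```

```text
top mould [(array([214.3, 262.3]), 0.63)]
top jaw [(array([281.1, 265. ]), 0.73)]
top paddle [(array([323.3, 207.7]), 0.91)]
top handle [(array([353.1, 308.5]), 0.7)]
[0.4725 0.0775 0.8913] [ 0.1458 -0.0225 -0.9891]
side mould [(array([296.4, 216.2]), 0.91)]
side jaw [(array([298.9, 257.2]), 0.98)]
side paddle [(array([351.4, 259.3]), 0.91)]
side handle [(array([272.2, 265. ]), 0.81)]
[ 0.475  -0.3923  0.684 ] [ 0.1424  0.6204 -0.7712]
[ 0.2359 -0.5244  0.2313] [0.     0.9777 0.2098 0.    ] [[ 0.912   0.4103  0.    ]
 [ 0.4103 -0.912  -0.    ]
 [ 0.      0.     -1.    ]] 0.5
```

View pics/top0.png

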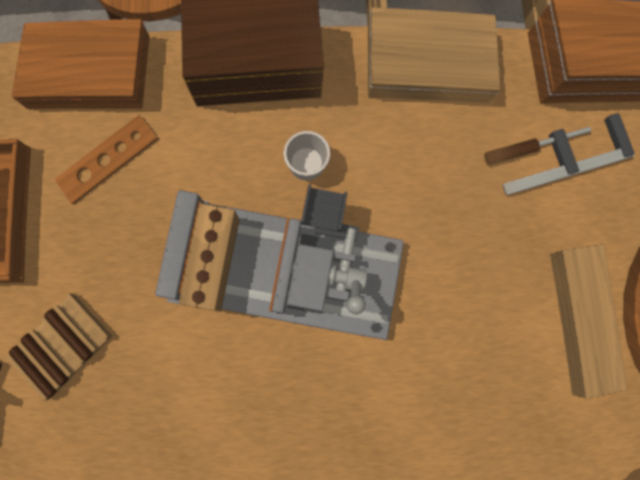

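View pics/side0.png

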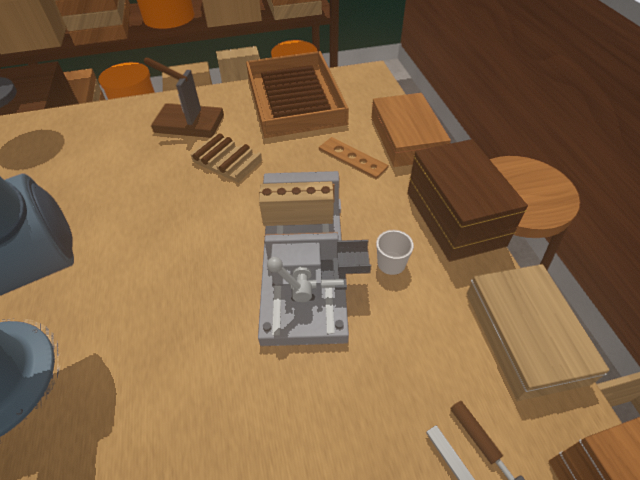

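The top view shows the fixed jaw at about (180,245), the mould at (208,255), the sliding jaw at (285,265), the paddle at (323,208) and the ball at (355,303). The side view agrees: paddle (352,258), ball (274,265). A cup stands near the paddle, at top (307,153).

Run:
```python
from h import *
np.set_printoptions(precision=4,suppress=True)
T=dict(mould=(214.3,262.3),jaw=(281.1,265),paddle=(323.3,207.7),handle=(353.1,308.5))
S=dict(mould=(296.4,216.2),jaw=(298.9,257.2),paddle=(351.4,259.3),handle=(272.2,265))
for n,z in(("mould",.03),("jaw",.03),("paddle",.069),("handle",.147)):
    print(n,tri(T[n],S[n]),atz("top",T[n],z),atz("side",S[n],z))
print("ballpx",tri((355.5,303),(274,265)))
print("cup",atz("top",(307,150),.07),atz("side",(395,240),.07))
# jaw axis from image: fixed-jaw top edges & sliding-jaw top edge
e=[atz("top",p,.093)[:2] for p in((296,222),(276,311))]; d=e[0]-e[1];print("jaw x dir",d/np.linalg.norm(d),np.linalg.norm(d),e)
e=[atz("top",p,.095)[:2] for p in((187,193),(163,296))]; d=e[0]-e[1];print("fixed",d/np.linalg.norm(d))
e=[atz("top",p,.03)[:2] for p in((403,240),(387,338))]; d=e[0]-e[1];print("base",d/np.linalg.norm(d))
for c in("top","side"):
  i=ctrl.camera_info(c);print(np.array(i["R"]))
```

```text
mould [0.5627 0.2023 0.0309] [0.5649 0.2024 0.03  ] [0.5608 0.203  0.03  ]
jaw [0.552  0.1046 0.0243] [0.5587 0.1044 0.03  ] [0.5441 0.0999 0.03  ]
paddle [0.6313 0.0422 0.0705] [0.635  0.0419 0.069 ] [0.6282 0.043  0.069 ]
handle [0.4897 0.0111 0.1421] [0.4899 0.0115 0.147 ] [0.4893 0.0074 0.147 ]
ballpx [0.4944 0.0081 0.1453]
cup [0.7201 0.063  0.07  ] [0.7167 0.0645 0.07  ]
jaw x dir [ 0.9712 -0.2382] 0.12417016272822091 [array([0.6111, 0.0809]), array([0.4905, 0.1105])]
fixed [ 0.9749 -0.2227]
base [ 0.9791 -0.2036]
[[-0.0259 -0.9995  0.019 ]
 [-0.989   0.0228 -0.1463]
 [ 0.1458 -0.0225 -0.9891]]
[[ 0.9708 -0.2395 -0.0134]
 [-0.193  -0.7468 -0.6364]
 [ 0.1424  0.6204 -0.7712]]
```

Call:
step_arm(series=[59.1, -35.3, 5, 0, 0, -0.923, 59.1, -35.3, 5, 0, 0, -0.923, 59.1, -35.3, 5, 0, 0, -0.923, 59.1, -35.3, 5, 0, 0, -0.923, 59.1, -35.3, 5, 0, 0, -0.923, 59.1, -35.3, 5, 0, 0, -0.923, 59.1, -35.3, 5, 0, 0, -0.923, 59.1, -35.3, 5, 0, 0, -0.923, 59.1, -35.3, 5, 0, 0, -0.923, 59.1, -35.3, 5, 0, 0, -0.923, 59.1, -35.3, 5, 0, 0, -0.923, 59.1, -35.3, 5, 0, 0, -0.923, 59.1, -35.3, 5, 0, 0, -0.923, 59.1, -35.3, 5, 0, 0, -0.923], jaw=0)

```text
t: 2.25
position: [0.6296, 0.0388, 0.1816]
tool_rot: [0.0, 0.783, 0.623, -0.0]
force: [-0.0, 0.2, 0.2]
finger_gap: -0.001
finger_force: 0.0
```

Call:
step_arm(series=[0, 0, 4, 0, 0, 0, 0, 0, 8, 0, 0, 0, 0, 0, 8.7, 0, 0, 0, 0, 0, 8.7, 0, 0, 0])

```text
t: 2.75
position: [0.6299, 0.0391, 0.095]
tool_rot: [0.0, 0.782, 0.623, -0.0]
force: [-0.0, -0.3, -0.1]
finger_gap: 0.001
finger_force: 0.0
```

Run:
```python
from h import *
np.set_printoptions(precision=4,suppress=True)
im=save("side","side1.png"); 
cv2.imwrite("pics/c1.png",cv2.resize(im[150:370,220:440,::-1],(600,600),interpolation=cv2.INTER_CUBIC))
p=np.array(ctrl.sense()["position"]);print(p,proj("side",p),proj("side",[.63,.04,.069]))
```

```text
[0.6309 0.0393 0.096 ] [354.1323 251.1613] [352.8566 260.4414]
```

View pics/c1.png

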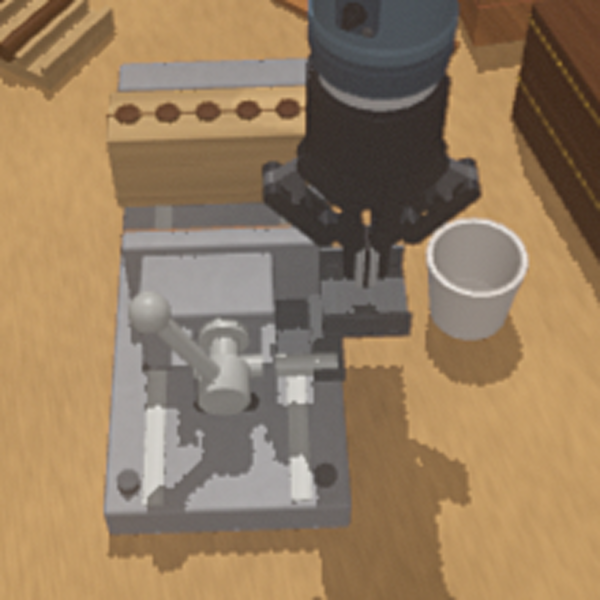

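The crop shows the fingertips (367,285) over the paddle, centred between its lips. Press.

Call:
step_arm(series=[0, 0, 1.5, 0, 0, 0, 0, 0, 2.5, 0, 0, 0, 0, 0, 3.2, 0, 0, 0, 0, 0, 3.6, 0, 0, 0, 0, 0, 3.7, 0, 0, 0, 0, 0, 3.7, 0, 0, 0])

```text
t: 3.55
position: [0.631, 0.0405, 0.0589]
tool_rot: [0.001, 0.782, 0.623, 0.001]
force: [-2.4, 1.8, 11.3]
finger_gap: -0.0
finger_force: 5.2
```

Call:
step_arm(series=[0.5, 0, 0.1, 0, 0, 0, 1, 0, 0.1, 0, 0, 0, 1.5, 0, 0.1, 0, 0, 0, 2, 0, 0.1, 0, 0, 0, 2.5, 0, 0.1, 0, 0, 0, 3.0, 0, 0.1, 0, 0, 0, 3.5, 0, 0.1, 0, 0, 0, 4, 0, 0.1, 0, 0, 0, 4.5, 0, 0.1, 0, 0, 0, 5, 0, 0.1, 0, 0, 0, 5.5, 0, 0.1, 0, 0, 0, 6, 0, 0.1, 0, 0, 0, 6, 0, 0.1, 0, 0, 0])

```text
t: 5.18
position: [0.6437, 0.0993, 0.0579]
tool_rot: [0.0, 0.782, 0.624, 0.001]
force: [-3.5, 1.2, 10.6]
finger_gap: -0.002
finger_force: 5.4
```

Run:
```python
from h import *
np.set_printoptions(precision=4,suppress=True)
im=save("side","side2.png"); 
cv2.imwrite("pics/c2.png",cv2.resize(im[150:350,220:420,::-1],(600,600),interpolation=cv2.INTER_CUBIC))
print(ctrl.sense()["force"],ctrl.sense()["position"])
```

```text
[-2.8778  0.9657 10.2711] [0.6436 0.0993 0.0579]
```

View pics/c2.png

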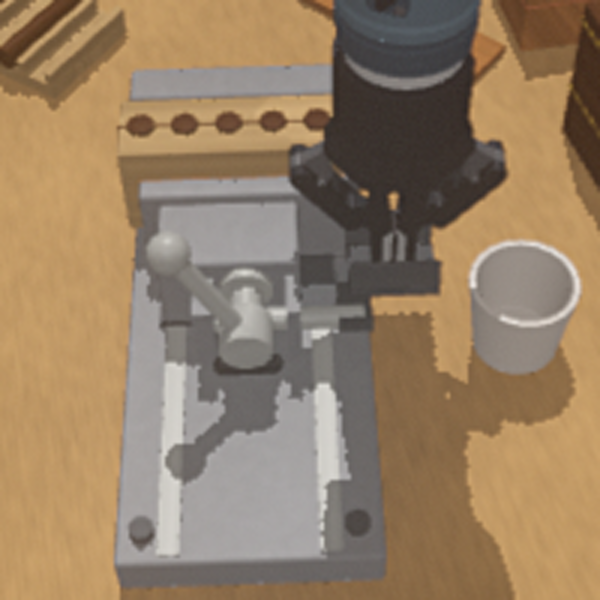

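The jaw follows the finger; some gap to the mould remains. Continue with force checks.

Call:
step_arm(series=[0.3, 0, 0, 0, 0, 0, 0.6, 0, 0, 0, 0, 0, 0.9, 0, 0, 0, 0, 0, 1.2, 0, 0, 0, 0, 0])

```text
t: 5.72
position: [0.646, 0.1101, 0.0579]
tool_rot: [0.001, 0.782, 0.623, -0.0]
force: [-4.1, -1.6, 11.6]
finger_gap: -0.0
finger_force: 5.1
```

Call:
step_arm(series=[0.2, 0, 0, 0, 0, 0, 0.4, 0, 0, 0, 0, 0, 0.6, 0, 0, 0, 0, 0])

```text
t: 6.1
position: [0.6483, 0.1151, 0.058]
tool_rot: [0.002, 0.782, 0.623, 0.0]
force: [-2.1, -3.5, 9.6]
finger_gap: -0.001
finger_force: 4.4
```

Call:
step_arm(series=[0.2, 0, 0, 0, 0, 0, 0.4, 0, 0, 0, 0, 0, 0.4, 0, 0, 0, 0, 0])

```text
t: 6.48
position: [0.6498, 0.1191, 0.058]
tool_rot: [0.002, 0.782, 0.623, 0.001]
force: [-0.7, -2.5, 9.0]
finger_gap: 0.005
finger_force: 3.9
```

Call:
step_arm(series=[0.2, 0, 0, 0, 0, 0, 0.4, 0, 0, 0, 0, 0, 0.4, 0, 0, 0, 0, 0])

```text
t: 6.85
position: [0.6507, 0.1229, 0.0578]
tool_rot: [0.002, 0.782, 0.623, 0.001]
force: [-1.1, -2.1, 9.0]
finger_gap: -0.0
finger_force: 3.5
```

Call:
step_arm(series=[0.2, 0, 0, 0, 0, 0, 0.4, 0, 0, 0, 0, 0, 0.4, 0, 0, 0, 0, 0])

```text
t: 7.22
position: [0.6515, 0.1268, 0.0577]
tool_rot: [0.002, 0.782, 0.623, 0.001]
force: [0.1, -1.9, 7.1]
finger_gap: 0.002
finger_force: 3.4
```

Run:
```python
from h import *
np.set_printoptions(precision=4,suppress=True)
im=save("side","side3.png"); save("top","top3.png")
cv2.imwrite("pics/c3.png",cv2.resize(im[150:300,250:400,::-1],(600,600),interpolation=cv2.INTER_CUBIC))
print(ctrl.sense()["force"],ctrl.sense()["position"])
```

```text
[-0.9479 -2.143   7.1687] [0.6515 0.1268 0.0576]
```

View pics/c3.png

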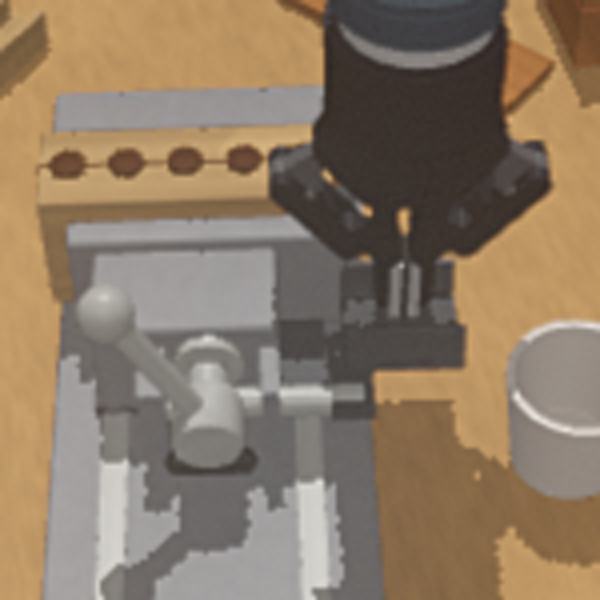

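The jaw plate is close behind the mould, perhaps 5–10 mm off, and the finger is at the front lip. Keep going.

Call:
step_arm(series=[0.2, 0, 0.1, 0, 0, 0, 0.4, 0, 0.1, 0, 0, 0, 0.4, 0, 0.1, 0, 0, 0])

```text
t: 7.7
position: [0.6519, 0.1286, 0.0564]
tool_rot: [0.003, 0.782, 0.623, -0.001]
force: [-1.6, -7.4, 7.5]
finger_gap: -0.0
finger_force: 6.4
```

Call:
step_arm(series=[0.2, 0, 0, 0, 0, 0, 0.3, 0, 0, 0, 0, 0, 0.3, 0, 0, 0, 0, 0])

```text
t: 8.07
position: [0.652, 0.1297, 0.0561]
tool_rot: [0.004, 0.783, 0.622, -0.003]
force: [-2.5, -11.4, 7.4]
finger_gap: -0.001
finger_force: 8.0
```

Call:
step_arm(series=[0.15, 0, 0, 0, 0, 0, 0.3, 0, 0, 0, 0, 0, 0.3, 0, 0, 0, 0, 0])

```text
t: 8.45
position: [0.6523, 0.1309, 0.0559]
tool_rot: [0.005, 0.783, 0.622, -0.004]
force: [-2.3, -16.4, 8.8]
finger_gap: 0.004
finger_force: 10.4
```

Pushing force is up to about 16 N: the jaw is home. Let the lever rise, then pull clear.

Call:
step_arm(series=[0, 0, -0.5, 0, 0, 0, 0, 0, -1.0, 0, 0, 0, 0, 0, -1.5, 0, 0, 0, -0.8, 0, -1.8, 0, 0, 0, -1.2, 0, -2.5, 0, 0, 0, -1.2, 0, -5, 0, 0, 0, -1.2, 0, -10, 0, 0, 0, -1.2, 0, -14, 0, 0, 0, -1.2, 0, -14, 0, 0, 0])

```text
t: 9.57
position: [0.6522, 0.1266, 0.1996]
tool_rot: [0.002, 0.782, 0.623, 0.003]
force: [0.3, -0.4, 0.1]
finger_gap: -0.003
finger_force: 0.0
```

Run:
```python
from h import *
np.set_printoptions(precision=4,suppress=True)
P={}
for c in("top","side"):
    im=save(c,c+"4.png")
    for n in("mould","jaw","paddle","handle"):
        r=ctrl.tip_of(c,n); P[c,n]=r[0]["point"] if r else None
        print(c,n,[(np.round(x["point"],1),round(x["confidence"],2)) for x in r])
for n in("mould","jaw","paddle","handle"):
    if P["top",n] is not None and P["side",n] is not None: print(n,tri(P["top",n],P["side",n]))
im=cv2.imread("pics/side4.png");cv2.imwrite("pics/c4.png",cv2.resize(im[150:300,250:400],(600,600),interpolation=cv2.INTER_CUBIC))
print(ctrl.sense()["force"],ctrl.sense()["position"])
```

```text
top mould []
top jaw []
top paddle []
top handle []
side mould [(array([298.2, 216.4]), 0.61)]
side jaw [(array([300.9, 224.6]), 0.97)]
side paddle [(array([349.7, 231.4]), 0.65)]
side handle [(array([278.2, 227.9]), 0.78)]
[-0.0724  0.3068  0.1409] [0.6493 0.1258 0.1945]
```

View pics/c4.png

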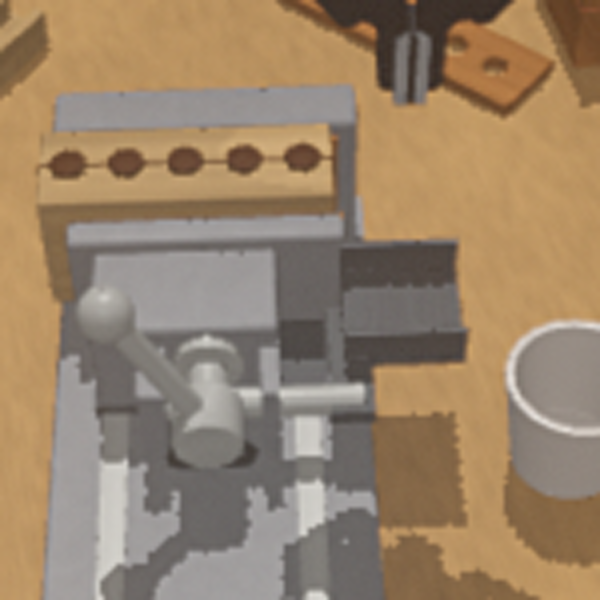

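The lever is back up (upper faces visible), the mould is upright with the plate against it, and the ball is at side px ≈(276,228). Move the arm toward the ball's -x side, high, then locate the ball.

Run:
```python
from h import *
np.set_printoptions(precision=4,suppress=True)
b=atz("side",(276.3,228),.1453);print(b, atz("side",(278.2,227.9),.1453), atz("side",(300.9,224.6),.03),atz("side",(349.7,231.4),.069))
X=np.array([.974,-.225,0]);Y=np.array([.225,.974,0])
print("delta to ball jaw (x,y)",(b-[.6522,.1266,0])@X,(b-[.6522,.1266,0])@Y)
```

```text
[0.5085 0.0808 0.1453] [0.5116 0.0802 0.1453] [0.5649 0.1785 0.03  ] [0.6433 0.1055 0.069 ]
delta to ball jaw (x,y) -0.129637936458002 -0.0769594991532564
```

Call:
step_arm(series=[-3, -6, 0, 0, 0, 0, -6, -12, 0, 0, 0, 0, -7.7, -18, 0, 0, 0, 0, -7.7, -24, 0, 0, 0, 0, -7.7, -24, 0, 0, 0, 0, -7.7, -24, 0, 0, 0, 0])

```text
t: 10.82
position: [0.3991, 0.1044, 0.1957]
tool_rot: [0.001, 0.782, 0.623, 0.001]
force: [0.4, 0.4, 0.2]
finger_gap: -0.004
finger_force: 0.0
```

Run:
```python
from h import *
np.set_printoptions(precision=4,suppress=True)
X=np.array([.974,-.225,0]);Y=np.array([.225,.974,0]);P={}
for c in("top","side"):
    im=save(c,c+"5.png")
    for n in("mould","jaw","paddle","handle"):
        r=ctrl.tip_of(c,n); P[c,n]=r[0]["point"] if r else None
        print(c,n,[(np.round(x["point"],1),round(x["confidence"],2)) for x in r])
p=np.array(ctrl.sense()["position"]);print(p)
for n in("mould","jaw","paddle","handle"):
    if P["top",n] is not None and P["side",n] is not None:
        q=tri(P["top",n],P["side",n]); print(n,q,(q-p)@X,(q-p)@Y)
im=cv2.imread("pics/top5.png");cv2.imwrite("pics/c5.png",cv2.resize(im[160:360,150:420],(800,593),interpolation=cv2.INTER_CUBIC))
```

```text
top mould [(array([214.1, 262.3]), 0.84)]
top jaw [(array([229.7, 260. ]), 0.85)]
top paddle [(array([274.9, 198.1]), 0.83)]
top handle [(array([297.1, 295.7]), 0.82)]
side mould []
side jaw [(array([299.5, 226.8]), 0.83)]
side paddle [(array([350.2, 229.5]), 0.9)]
side handle [(array([277.1, 228.2]), 0.96)]
[0.3989 0.1042 0.1952]
jaw [0.5653 0.1807 0.022 ] 0.14486897138926053 0.11188978528731254
paddle [0.6481 0.1105 0.0684] 0.2412985429107705 0.0621387243294231
handle [0.5089 0.0814 0.1437] 0.11222777512493305 0.0025243941802127715
```

View pics/c5.png

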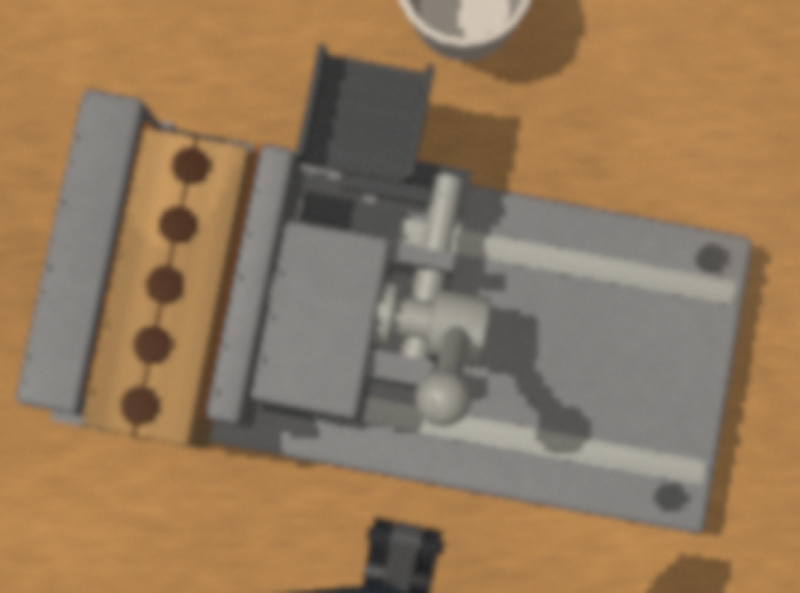

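Top view: plate flush against the mould, ball at crop (441,398), finger to its left side (below in picture) roughly aligned in y. Descend beside the ball.

Call:
step_arm(series=[0.25, 3, 0, 0, 0, 0, 0.25, 6, 2, 0, 0, 0, 0.25, 7.5, 5, 0, 0, 0, 0.25, 7.5, 5.6, 0, 0, 0, 0.25, 7.5, 5.6, 0, 0, 0])

```text
t: 11.95
position: [0.4712, 0.0901, 0.1392]
tool_rot: [-0.001, 0.782, 0.623, -0.001]
force: [-0.3, 0.2, 0.5]
finger_gap: -0.001
finger_force: 0.0
```

Call:
step_arm(series=[0, 1.0, 0, 0, 0, 0, 0, 2.0, -0.5, 0, 0, 0, 0, 3.1, -0.9, 0, 0, 0, 0, 4.2, -1.1, 0, 0, 0, 0, 5.3, -1.2, 0, 0, 0, 0, 6.4, -1.1, 0, 0, 0, 0, 7.5, -0.9, 0, 0, 0, 0, 7.5, -0.9, 0, 0, 0])

```text
t: 12.95
position: [0.5505, 0.0741, 0.1527]
tool_rot: [0.002, 0.782, 0.623, 0.005]
force: [-0.7, 1.7, 9.5]
finger_gap: 0.001
finger_force: 3.9
```

Run:
```python
from h import *
im=save("side","side6.png")
cv2.imwrite("pics/c6.png",cv2.resize(im[150:300,230:380,::-1],(600,600),interpolation=cv2.INTER_CUBIC))
print(ctrl.tip_of("side","handle"))
```

```text
[{'point': [312.7, 221.5], 'confidence': 0.8}]
```

View pics/c6.png

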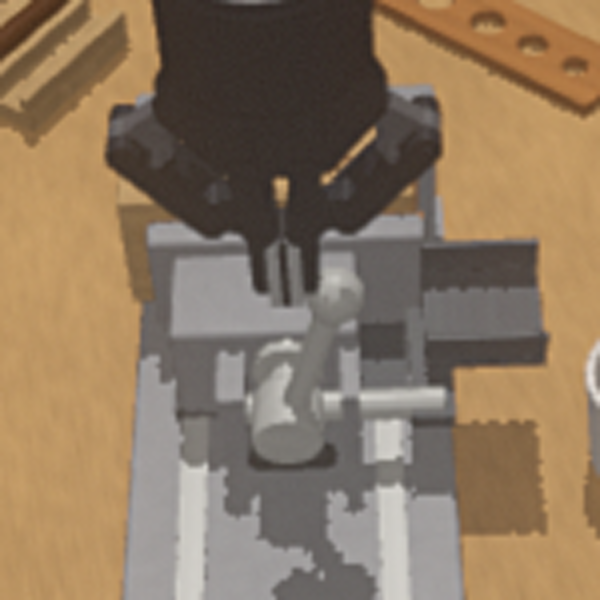

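The handle is already about 20° past upright, ball at crop (340,293), finger still on its left. Continue over and down.

Call:
step_arm(series=[0, 0.7, 0.2, 0, 0, 0, 0, 1.4, 0.5, 0, 0, 0, 0, 2.1, 0.9, 0, 0, 0, 0, 2.7, 1.3, 0, 0, 0, 0, 3.3, 1.8, 0, 0, 0, 0, 3.3, 1.8, 0, 0, 0])

```text
t: 13.8
position: [0.579, 0.0658, 0.1314]
tool_rot: [0.001, 0.782, 0.623, 0.001]
force: [-0.3, -0.3, 0.5]
finger_gap: 0.001
finger_force: 0.1
```

Call:
step_arm(series=[0, 0.5, 0.4, 0, 0, 0, 0, 0.9, 0.9, 0, 0, 0, 0, 1.2, 1.2, 0, 0, 0, 0, 1.2, 1.2, 0, 0, 0])

```text
t: 14.3
position: [0.5895, 0.0633, 0.1185]
tool_rot: [-0.0, 0.782, 0.623, 0.0]
force: [0.1, 0.8, 2.3]
finger_gap: 0.002
finger_force: 1.3
```

Run:
```python
from h import *
im=save("side","side7.png")
cv2.imwrite("pics/c7.png",cv2.resize(im[150:300,230:380,::-1],(600,600),interpolation=cv2.INTER_CUBIC))
print(ctrl.tip_of("side","handle"))
J=np.array([.5653,.1807,0])
X=np.array([.974,-.225,0]);Y=np.array([.225,.974,0]);ax=np.array([.509,.0814,0])+.0425*X
for th in(30,40,45,50,57):
    t=np.radians(th);print(th,proj("side",ax+.085*np.sin(t)*X+[0,0,.07+.085*np.cos(t)]))
```

```text
[{'point': [339.1, 229.8], 'confidence': 0.59}]
30 [328.50015384 227.30154741]
40 [335.84632277 230.5287708 ]
45 [339.09919587 232.4241974 ]
50 [342.03743469 234.48123284]
57 [345.583562   237.59220448]
```

View pics/c7.png

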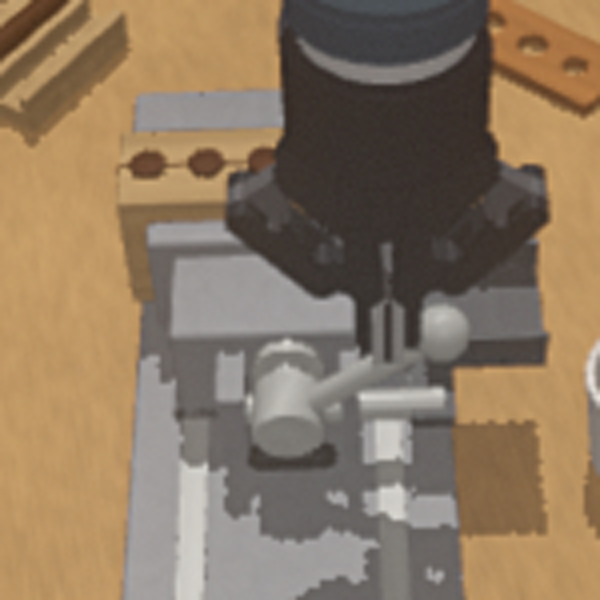

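The ball is now at crop (445,333), i.e. about 49° past upright. A small extra push, then retreat upward and back.

Call:
step_arm(series=[0, 0.3, 0.4, 0, 0, 0, 0, 0.4, 0.7, 0, 0, 0, 0, 0.4, 0.7, 0, 0, 0, 0, -0.5, -1, 0, 0, 0, 0, -1, -5, 0, 0, 0, 0, -6, -9, 0, 0, 0, 0, -12, -9, 0, 0, 0, 0, -18, -9, 0, 0, 0, 0, -20, -9, 0, 0, 0, 0, -20, -9, 0, 0, 0])

```text
t: 15.65
position: [0.393, 0.108, 0.2092]
tool_rot: [0.001, 0.782, 0.624, 0.0]
force: [0.7, -0.3, 0.1]
finger_gap: -0.004
finger_force: 0.0
```

Run:
```python
from h import *
a=save("top","top8.png")[170:320,150:350];b=save("side","side8.png")[150:300,230:430]
cv2.imwrite("pics/c8.png",cv2.resize(np.hstack([a,b])[:,:,::-1],(800,300),interpolation=cv2.INTER_CUBIC))
for n in("handle","paddle","jaw","mould"):
    t=ctrl.tip_of("top",n);s=ctrl.tip_of("side",n)
    if t and s:print(n,tri(t[0]["point"],s[0]["point"]))
s=ctrl.sense();print(s["t"],s["force"])
```

```text
handle [0.61444074 0.06112042 0.1226555 ]
paddle [0.65028756 0.10863528 0.07007434]
jaw [0.56451176 0.17556679 0.03393666]
mould [0.56265187 0.20261474 0.03925653]
16.15 [ 0.13906169  0.77421162 -0.24849397]
```

View pics/c8.png

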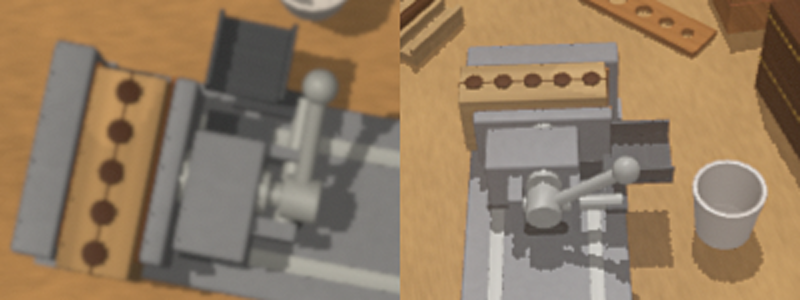

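The handle leans well past upright, the lever is up, the mould stands square between the jaws and the arm is clear.

```bash
python3 -c "
from cell import ctrl
print(ctrl.finish_job())"
```

```text
the job is handed in; nothing more can be done
None
```

I clamped the mould and handed the job in at about 16 s of the 45 s allowed, but the hand-in returned no verdict. In the last pictures the mould stands square against both jaws, the lever is back up, the handle leans about 50° past upright and the arm is clear. The clamping force itself was not measured.

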